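# Empty the heel-block pail and spray the blocks

## Robot

A 7-joint arm with a two-finger parallel gripper is mounted at the origin on the work surface. World frame = base frame: x ahead of the robot, y to its left, z up, the work surface at z = 0. Lengths are in m, angles in rad, forces in N, time in s.
With the tool pointing down it reaches from about 0.425 to 0.8 m from the base axis. Payload 8.3 kg.
Tool frame: the origin (TCP) lies on the front face of the gripper's body, between the roots of the fingers; the fingertips stand 73 mm ahead of it and the grasp point (between the pads) lies 54 mm ahead of it; z points along the fingers, y is the line along which they close (so a half turn about z gives the same grasp; the last joint's range is limited). The gripper opens to 85 mm and grips with 20 to 120 N. Pads are 22 mm wide; open, the fingers measure 114 mm over their backs; the gripper's body (76 mm by 85 mm) begins 54 mm behind the grasp point. The pads swing forward as they close: fully open they stand 13 mm farther back than shut.
Start: joints at [-1.299, 0.383, 0.016, 1.37, -0.006, 1.388, -0.046], TCP at [0.205, 0.59, 0.304] pointing down, gripper open.
Joint ranges: [-2.95, 2.95], [-0.25, 2.06], [-1.52, 1.56], [0.18, 2.33], [-1.44, 4.58], [0.02, 2.06], [-3.01, 3.01]. Speed limits (rad/s): [2.39, 2.39, 3.01, 3.01, 3.14, 3.14, 3.14].

## Interface

Orientations are given as a 3x3 rotation matrix whose columns are the frame's x, y, z axes.
In Python, from plant import manip gives the robot as it stands.
- The arm moves only by the shell command python3 -m jog 'ROWS' [FORCE]. ROWS is JSON, a list that holds one entry, the list of rows, each a list of 7 numbers: the shift along the tool's x, y, z as a fraction of full scale, then the turn, a rotation vector about the tool's x, y, z as a fraction of full scale, then the opening, from -1 (shut) to 1 (fully open). In form: [[[x, y, z, rx, ry, rz, hand], ...]]. A call has 1 to 8 rows; each row is the pose to reach, as a shift and turn from the pose commanded when the call began, along the tool's axes at that moment; what a row does not reach only later rows make up. Full scale, the value 1, is 300 mm for a shift and 45 degrees for a turn. A row lasts 1/8 s, in which the tool goes at most 62.5 mm and 10.7 degrees, less where a joint would pass 70% of its speed; a pose out of reach is approached as far as the arm can. A call with a number of a shift or a turn outside -1 to 1 is refused whole. A call with a gripper value outside its range is refused whole. The fingers move at their own pace and stop on an object; FORCE is the grip in N (left out, the last holds). Time passes only in rows, so rows that repeat a pose let the fingers close. It gives the time, the measured TCP pose, the force, the opening and the grip force at its end, in the units of the state.
- manip.read_state(): the state, without advancing time (a new reading comes with each control period).
- manip.read_camera(name): name is "side" or "top"; returns the picture (480x640x3 uint8, red, green, blue); there is no depth.
- manip.camera_model(name): a dict with "intrinsics" (3x3 intrinsics, pixels), "R" (3x3) and "t" (3): a world point X has camera coordinates R X + t. Camera axes: x right, y down, z forward; pixel columns grow to the right and rows downward; lengths in m; the calibration is good to about 2 mm. A picture is of the moment at which its call begins. camera_model takes no time and is no camera call.
- manip.finish_job(): hands the job in; it is judged then, once.
The state is a dict: "clock": time; "q": joint angles; "joint_velocities": joint speeds; "effort": joint torques, N m; "tool_pos": TCP position; "orientation": TCP orientation; "ft_force": force on the tool from outside, world axes, zero at the start; "wrist_torque": the same for the moment, N m; "opening": finger opening in m; "finger_force": force on a finger pad.
Only numpy, scipy, OpenCV 4.12 (cv2) and the standard library are available. Lean on these libraries where they do the work, as an engineer would, in place of code of your own. Each camera call takes 0.05 s, during which the arm holds its last target. There are 200 camera calls.

## Task

Lift the blue pail out of the rack, stand it upright on the black mat and let go of it; then take it afresh, tip all three orange heel blocks out of it into the yellow tray, and stand the empty pail upright on the mat again. With the blocks in the tray and the pail let go, press the red spray cap all the way down for a moment and let it spring back up. Leave the grey pail and everything else lying around where it is.

Things in the scene. Friction and masses are not known exactly. Their poses are not given: they have to be found in the camera images.
- pail: BLUE open scuttle-shaped pail, 0.3 kg. Origin: centre of the base underside, z up. Base x -38..38, y -32..32 mm; rim z = 90; walls 4. Rear (x = -38) and side walls upright, flat; the +x wall flares to x = 73 at the rim: it pours there. Starts in either rack bay, +x roughly to world -y. Smooth inside: blocks slide out when tipped 95 deg or more to +x.
- bail (a point): centre of the blue pail's rigid carrying bail: a black bar 12 x 12, 60 long along the pail's y, over the mouth (pail x = 12, z = 126, top at 132), on two 12-wide legs at y = -28 and 28 that rise from the side walls. In the rack only the bail is free to grip: the cheeks cover the pail's sides.
- lip (a point): middle of the blue pail's pouring edge (pail x = 73, y = 0, z = 90 mm). For tipping, the pail can be gripped across its two flat sides (64 mm wide) with the hand leaning in from the rear; 30 to 50 N holds it well, a squeeze of 90 N or more can make it slip.
- heel1: orange hard-plastic D-shaped heel block, 20 thick (x), 44 long (y), 34 high (z), 25 g; origin at the centre of the 20 x 44 underside. Starts in the blue pail.
- heel2: second heel block, the same as heel1, starts in the blue pail.
- heel3: third heel block, the same as heel1, starts in the blue pail.
- rack: fixed green rack for two pails: base 100 (x) by 188 (y), 6 thick, with three upright cheeks 90 long, 10 thick, tops at z = 88, at y = -84, 0 and 84. Origin: centre of the underside. The bays are centred at y = -42 and +42, 74 wide between cheeks, open along x; a pail stands in each bay on the 6 mm base, its +x along the rack's +x.
- mat: fixed flat black rubber mat, 170 (x) by 180 (y), 4 thick. Origin: centre of the underside, so its top is at z = 4 mm.
- tray: fixed open yellow tray, 180 (x) by 180 (y), 50 high, walls and floor 5. Origin: centre of the underside.
- can: fixed white spray can with a red band, 50 diameter, on a bolted plate 70 x 90; stands just beyond the tray's +x wall, top of the cap 171 mm above the table. Origin: centre of the underside.
- cap_top (a point): centre of the top of the red spray cap (32 diameter, 25 high); moves down with the cap.
- cap (a joint): travel of the sprung spray cap in m: 0 up (at rest), 0.008 fully down. It moves straight down against a spring of 700 N/m (5.6 N at the bottom) and comes back by itself.
- other_pail: GREY pail of the same shape and size as the blue one. Empty, 0.3 kg, stands in the rack's other bay. Not part of the job.
- glue_tin: open dark steel tin, 90 diameter, 55 high, loose; origin centre of underside. Not part of the job.
- brush: loose brush lying on the table. Not part of the job.
- hammer: loose hammer lying on the table. Not part of the job.
- jar: amber jar, 64 diameter, 90 high, loose; origin centre of underside. Not part of the job.
- shoe: black work shoe, about 205 long (x, toe to +x), 72 wide, 105 high, loose; origin under the sole. Not part of the job.
- last: yellow shoe last, about 205 long, 72 wide, 88 high, loose; origin under the sole. Not part of the job.

How it is judged:
By the outcome, as a careful person would: the job done as asked, in the order asked, and still so for the second after the job is handed in, with the robot touching nothing.
It also fails if it takes over 69 s, if anything falls off the work surface, if the arm or the gripper's body presses on something with over 40 N, if the wrist force passes 120 N, or if a joint passes its speed limit or range.

## Working session

There is one attempt and no reset: what is moved stays moved. The work goes in short steps, Python scripts to look and compute and a shell command to move; the robot and the scene stay as the last step left them, time stands still between calls to the robot, and variables do not carry over. Pictures are saved under pics/ and viewed, at most 10 in all, crops included, and the job is handed in when it is done.

```bash
ls; mkdir -p pics; python3 - <<'E'
from plant import manip
import cv2,numpy as np
s=manip.read_state();print(s)
for n in("side","top"):
    im=manip.read_camera(n);cv2.imwrite(f"pics/{n}0.png",im[:,:,::-1]);m=manip.camera_model(n)
    print(n,m, -np.array(m["R"]).T@np.array(m["t"]))
E
```

```text
pics
{'clock': 0.0, 'q': array([-1.29892749,  0.38427959,  0.01637958,  1.37117203, -0.00630381,
        1.38822069, -0.04645947]), 'joint_velocities': array([-0.00092675,  0.00095076,  0.00012991,  0.00134595, -0.00080724,
        0.00069761,  0.00219385]), 'effort': array([-2.13827650e-05, -6.27591276e+01,  8.44403151e-01, -3.71823049e+01,
        1.66099792e-02,  1.41642053e-02, -4.88823019e-06]), 'tool_pos': array([0.20518846, 0.58996485, 0.30284486]), 'orientation': array([[-9.44518579e-01,  3.28457389e-01, -6.30906328e-04],
       [ 3.28457993e-01,  9.44516608e-01, -1.92977844e-03],
       [-3.79484827e-05, -2.02993781e-03, -9.99997939e-01]]), 'ft_force': array([0.1642345 , 0.97985071, 0.01396622]), 'wrist_torque': array([ 0.03108845, -0.03495192, -0.04007387]), 'finger_force': 0.0, 'opening': 0.08566304248089428}
side {'intrinsics': array([[454.90573356,   0.        , 316.64436584],
       [  0.        , 454.90573356, 237.15964761],
       [  0.        ,   0.        ,   1.        ]]), 'R': array([[-0.94301702, -0.33245386, -0.01390448],
       [-0.2263972 ,  0.67168591, -0.70539517],
       [ 0.24385079, -0.66205172, -0.70867787]]), 't': array([0.52890519, 0.25193995, 0.90578398])} [0.33492895 0.60628789 0.82698043]
top {'intrinsics': array([[584.68023418,   0.        , 320.95101782],
       [  0.        , 584.68023418, 240.05296664],
       [  0.        ,   0.        ,   1.        ]]), 'R': array([[-0.01956492, -0.99953409, -0.02342687],
       [-0.99798403,  0.02093879, -0.05991195],
       [ 0.06037456,  0.02220747, -0.99792873]]), 't': array([-0.01403051,  0.57226824,  1.53811308])} [ 0.47797715 -0.06016417  1.56888424]
```

View pics/side0.png

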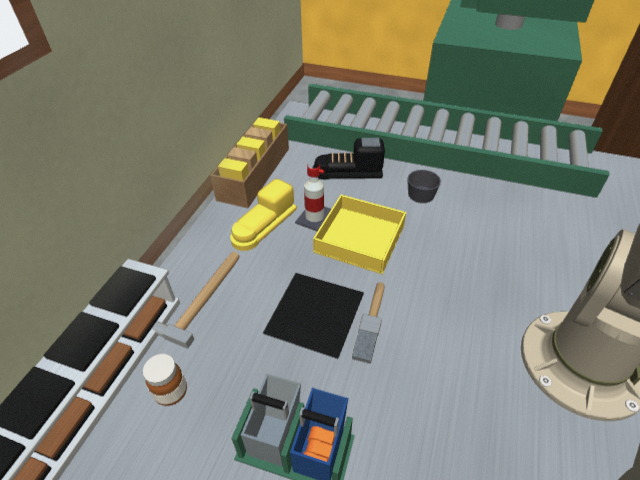

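View pics/top0.png

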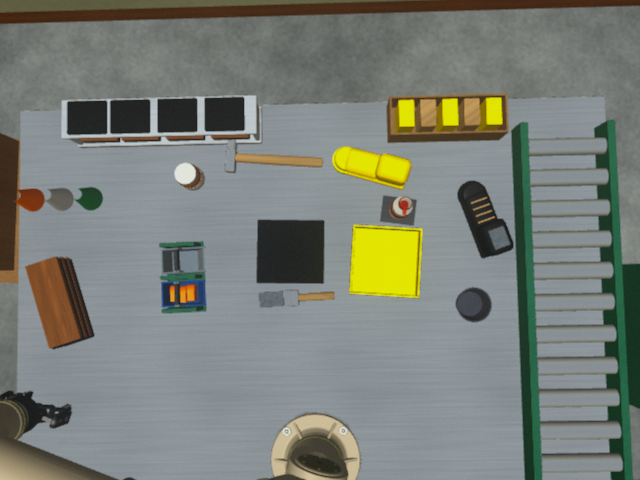

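The side view shows the blue pail in the rack bay nearer the robot, with its bail at about (319,418). The top view shows the pail at (184,294), mat at (291,251), tray at (386,261) and cap at (402,205). I'll enlarge the parts I need.

```bash
python3 - <<'E'
import cv2,numpy as np
t=cv2.imread("pics/top0.png");s=cv2.imread("pics/side0.png")
R=lambda im,x,y,w,h,k:cv2.resize(im[y:y+h,x:x+w],None,fx=k,fy=k,interpolation=cv2.INTER_CUBIC)
a=R(t,150,232,70,90,5);b=R(t,370,185,70,45,5)   # 350x450, 350x225
c=R(s,230,365,140,118,3);d=R(s,290,150,60,80,3)
out=np.zeros((600,800,3),np.uint8)
out[:450,:350]=a; out[:225,360:710]=b; out[235:235+c.shape[0],360:360+c.shape[1]]=c
out[455:455+145,:180]=d[:145]
cv2.imwrite("pics/crop1.png",out)
E
```

```text
(no output)
```

View pics/crop1.png

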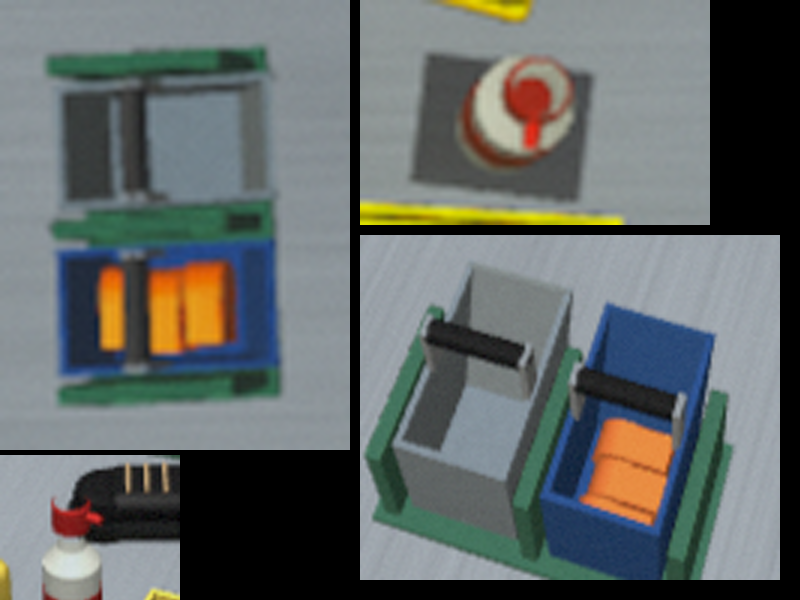

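The crops put the bail centre at top (177,293.8) and side (319.3,417). The pail rim midline runs from (161.8,295.2) at the rear to (205.2,293.3) at the lip in the top view. The cap ring is at about (405.6,203.5) in the top view.

```bash
cat > h.py <<'E'
import numpy as np,cv2
from plant import manip
def cam(n):
    m=manip.camera_model(n);return m["intrinsics"],m["R"],m["t"]
def onz(n,uv,z):
    K,R,t=cam(n);d=R.T@np.linalg.solve(K,[*uv,1]);c=-R.T@t
    return c+d*(z-c[2])/d[2]
def tri(a,b):
    P=[cam(n)[0]@np.c_[cam(n)[1],cam(n)[2]] for n in("top","side")]
    X=cv2.triangulatePoints(P[0],P[1],np.array(a,float).reshape(2,1),np.array(b,float).reshape(2,1)).ravel();return X[:3]/X[3]
def proj(n,X):
    K,R,t=cam(n);p=K@(R@X+t);return p[:2]/p[2]
E
python3 - <<'E'
from h import *
np.set_printoptions(precision=4,suppress=True)
B=tri((177,293.8),(319.3,417));print("bail",B,proj("top",B),proj("side",B),onz("top",(177,293.8),.136))
a,b=onz("top",(161.8,295.2),.096),onz("top",(205.2,293.3),.096);print("rim",a,b,np.degrees(np.arctan2(*(b-a)[1::-1])))
# side cap: top rim mid
for s in((315.3,164.5),(315.3,167)):
  C=tri((405.6,203.5),s);print("cap",C)
print(onz("top",(405.6,203.5),.171),onz("side",(315,166.5),.171),onz("top",(403.6,204.6),.171))
t=cv2.imread("pics/top0.png").astype(int)
def rect(m,roi,z):
    M=np.zeros(m.shape,np.uint8);x0,y0,x1,y1=roi;M[y0:y1,x0:x1]=m[y0:y1,x0:x1]
    c=max(cv2.findContours(M,0,2)[0],key=cv2.contourArea);r=cv2.minAreaRect(c)
    P=np.array([onz("top",p,z) for p in cv2.boxPoints(r)]);print(r);print(P.mean(0),P[:,:2].round(3).tolist())
rect((t.max(2)<40).astype(np.uint8),(240,205,340,290),.004)
rect(((t[...,0]<90)&(t[...,2]>150)).astype(np.uint8),(340,215,430,305),.05)
E
```

```text
bail [0.4395 0.3278 0.1363] [177.0363 293.9275] [318.9513 416.9725] [0.4398 0.3279 0.136 ]
rim [0.436  0.3774 0.096 ] [0.4387 0.2672 0.096 ] -88.59333376629927
cap [ 0.6449 -0.2332  0.1757]
cap [ 0.6458 -0.2343  0.1674]
[ 0.646  -0.2337  0.171 ] [ 0.6442 -0.2316  0.171 ] [ 0.6435 -0.2288  0.171 ]
((290.0, 251.5), (64.0, 61.0), 0.0)
[0.5439 0.0584 0.004 ] [[0.464, 0.145], [0.628, 0.143], [0.624, -0.029], [0.46, -0.026]]
((385.55242919921875, 260.7931823730469), (70.15383911132812, 69.35527801513672), 3.4336302280426025)
[ 0.5129 -0.1926  0.05  ] [[0.43, -0.095], [0.61, -0.11], [0.595, -0.291], [0.416, -0.275]]
```

```bash
cat >> h.py <<'E'
from scipy.spatial.transform import Rotation as Ro
def Rt(yaw,a):
    """tool rotation for pail +x heading yaw(deg); hand leans in from the rear a deg off vertical; closes on pail y"""
    f=np.array([np.cos(np.radians(yaw)),np.sin(np.radians(yaw)),0]);z=np.array([0,0,1.]);a=np.radians(a)
    tz=np.sin(a)*f-np.cos(a)*z; ty=np.cross(z,f); return np.c_[np.cross(ty,tz),ty,tz]
def go(p,R,off=.054):
    s=manip.read_state();O=s["orientation"]; tcp=np.array(p)-off*R[:,2]
    best=None
    for RR in(R,R@np.diag([-1,-1,1.])):
        v=Ro.from_matrix(O.T@RR).as_rotvec(degrees=True)
        if best is None or np.linalg.norm(v)<np.linalg.norm(best):best=v
    print("shift",(O.T@(tcp-s["tool_pos"])/.3).round(3),"turn",(best/45).round(3))
def st():
    s=manip.read_state();O=s["orientation"];print(round(s["clock"],2),"tcp",s["tool_pos"].round(4),"grasp",(s["tool_pos"]+.054*O[:,2]).round(4),"F",s["ft_force"].round(1),"q",s["q"].round(2),"open",round(s["opening"],4),"ff",round(s["finger_force"],1));print(O.round(3).tolist())
E
python3 -m jog '[[[-0.9,-0.5,0,0,0,-0.45,1],[-0.9,-0.5,0,0,0,-0.45,1],[-0.9,-0.5,0,0,0,-0.45,1],[-0.9,-0.5,0,0,0,-0.45,1],[-0.9,-0.5,0,0,0,-0.45,1],[-0.9,-0.5,0,0,0,-0.45,1],[-0.9,-0.5,0,0,0,-0.45,1],[-0.9,-0.5,0,0,0,-0.45,1]]]' 40
python3 -c "
from h import *
st();go((.4395,.3279,.136),Rt(1.2,0))"
```

```text
clock: 1.1
tool_pos: [0.4098, 0.3613, 0.3036]
orientation: [[-1.0, -0.022, -0.001], [-0.022, 1.0, -0.0], [0.001, -0.0, -1.0]]
ft_force: [-0.1, 0.6, 1.0]
opening: 0.0852
finger_force: 0.0
1.1 tcp [0.4098 0.3613 0.3036] grasp [0.4097 0.3613 0.2496] F [-0.1  0.6  1. ] q [-0.88  0.21  0.12  1.59 -0.03  1.34  0.83] open 0.0852 ff 0.0
[[-1.0, -0.022, -0.001], [-0.022, 1.0, -0.0], [0.001, -0.0, -1.0]]
shift [-0.097 -0.113  0.378] turn [-0.    -0.001  0.001]
```

```bash
python3 -m jog '[[[-0.097,-0.113,0,0,0,0,1],[-0.097,-0.113,0.1,0,0,0,1],[-0.097,-0.113,0.25,0,0,0,1],[-0.097,-0.113,0.36,0,0,0,1],[-0.097,-0.113,0.378,0,0,0,1],[-0.097,-0.113,0.378,0,0,0,1],[-0.097,-0.113,0.378,0,0,0,1],[-0.097,-0.113,0.378,0,0,0,1]]]'
python3 -c "
from h import *
st();cv2.imwrite('pics/g1.png',cv2.resize(manip.read_camera('side')[330:480,200:400,::-1],None,fx=3,fy=3))"
```

```text
clock: 2.1
tool_pos: [0.4412, 0.327, 0.1918]
orientation: [[-1.0, -0.019, 0.002], [-0.019, 1.0, 0.001], [-0.002, 0.001, -1.0]]
ft_force: [-0.4, -0.1, 0.6]
opening: 0.0857
finger_force: 0.0
2.1 tcp [0.4412 0.327  0.1918] grasp [0.4413 0.3271 0.1378] F [-0.4 -0.1  0.6] q [-0.82  0.3   0.14  1.74 -0.05  1.1   0.93] open 0.0857 ff 0.0
[[-1.0, -0.019, 0.002], [-0.019, 1.0, 0.001], [-0.002, 0.001, -1.0]]
```

View pics/g1.png

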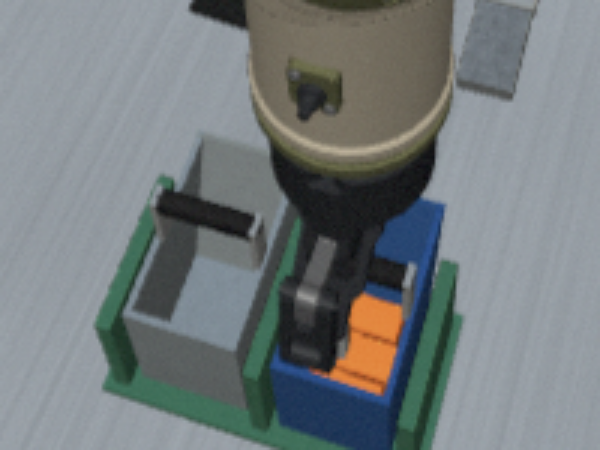

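The fingers straddle the blue bail, clear of the legs and the grey pail. I'll close the gripper and lift.

```bash
python3 -m jog '[[[0,0,0,0,0,0,-1],[0,0,0,0,0,0,-1],[0,0,0,0,0,0,-1],[0,0,0,0,0,0,-1],[0,0,0,0,0,0,-1],[0,0,0,0,0,0,-1],[0,0,0,0,0,0,-1],[0,0,0,0,0,0,-1]]]' 50 && python3 -m jog '[[[0,0,-0.04,0,0,0,-1],[0,0,-0.1,0,0,0,-1],[0,0,-0.2,0,0,0,-1],[0,0,-0.3,0,0,0,-1],[0,0,-0.4,0,0,0,-1],[0,0,-0.45,0,0,0,-1],[0,0,-0.45,0,0,0,-1],[0,0,-0.45,0,0,0,-1]]]'
python3 -c "
from h import *
st()"
```

```text
clock: 3.15
tool_pos: [0.4408, 0.3267, 0.1906]
orientation: [[-1.0, -0.019, 0.0], [-0.019, 1.0, 0.0], [-0.0, 0.0, -1.0]]
ft_force: [0.3, 2.2, 1.1]
opening: 0.0107
finger_force: 51.7
clock: 4.15
tool_pos: [0.4404, 0.3262, 0.3241]
orientation: [[-1.0, -0.019, -0.002], [-0.019, 1.0, -0.002], [0.002, -0.002, -1.0]]
ft_force: [0.5, 1.0, -4.2]
opening: 0.0107
finger_force: 51.2
4.15 tcp [0.4404 0.3262 0.3241] grasp [0.4403 0.3262 0.2701] F [ 0.5  1.  -4.2] q [-0.83  0.21  0.15  1.56 -0.03  1.38  0.92] open 0.0107 ff 51.2
[[-1.0, -0.019, -0.002], [-0.019, 1.0, -0.002], [0.002, -0.002, -1.0]]
```

```bash
python3 -m jog '[[[0,-0.2,-0.05,0,0,0,-1],[0,-0.4,-0.05,0,0,0,-1],[-0.1,-0.55,-0.05,0,0,0,-1],[-0.2,-0.7,-0.05,0,0,0,-1],[-0.28,-0.85,-0.03,0,0,0,-1],[-0.28,-0.89,0,0,0,0,-1],[-0.28,-0.89,0,0,0,0,-1],[-0.28,-0.89,0,0,0,0,-1]]]' && python3 -m jog '[[[0,0,0.1,0,0,0,-1],[0,0,0.2,0,0,0,-1],[0,0,0.3,0,0,0,-1],[0,0,0.38,0,0,0,-1],[0,0,0.42,0,0,0,-1],[0,0,0.44,0,0,0,-1],[0,0,0.44,0,0,0,-1],[0,0,0.44,0,0,0,-1]]]'
python3 -c "
from h import *
st()"
```

```text
clock: 5.15
tool_pos: [0.5292, 0.0631, 0.3251]
orientation: [[-1.0, -0.021, -0.001], [-0.021, 1.0, 0.001], [0.001, 0.001, -1.0]]
ft_force: [-0.4, 0.9, -3.1]
opening: 0.0104
finger_force: 51.2
clock: 6.15
tool_pos: [0.5302, 0.0613, 0.1944]
orientation: [[-1.0, -0.019, 0.001], [-0.019, 1.0, 0.0], [-0.001, 0.0, -1.0]]
ft_force: [-0.6, 0.8, -3.6]
opening: 0.0107
finger_force: 51.2
6.15 tcp [0.5302 0.0613 0.1944] grasp [0.5303 0.0613 0.1404] F [-0.6  0.8 -3.6] q [-0.48  0.28  0.36  1.79 -0.11  1.1   1.51] open 0.0107 ff 51.2
[[-1.0, -0.019, 0.001], [-0.019, 1.0, 0.0], [-0.001, 0.0, -1.0]]
```

```bash
python3 -m jog '[[[0,0,0.01,0,0,0,-1],[0,0,0.015,0,0,0,-1],[0,0,0.02,0,0,0,-1],[0,0,0.022,0,0,0,-1],[0,0,0.022,0,0,0,-1],[0,0,0.022,0,0,0,-1]]]' && python3 -m jog '[[[0,0,0,0,0,0,1],[0,0,0,0,0,0,1],[0,0,0,0,0,0,1],[0,0,0,0,0,0,1],[0,0,0,0,0,0,1],[0,0,0,0,0,0,1]]]' && python3 -m jog '[[[0,0,-0.1,0,0,0,1],[0,0,-0.2,0,0,0,1],[0,0,-0.35,0,0,0,1],[0,0.2,-0.4,0,0,0,1],[0,0.4,-0.4,0,0,0,1],[0,0.55,-0.4,0,0,0,1],[0,0.6,-0.4,0,0,0,1],[0,0.6,-0.4,0,0,0,1]]]'
python3 - <<'E'
from h import *
st()
t=manip.read_camera('top')[200:330,230:350,::-1];s=manip.read_camera('side')[230:400,230:400,::-1]
o=np.zeros((520,800,3),np.uint8);t=cv2.resize(t,None,fx=3,fy=3);s=cv2.resize(s,None,fx=2.5,fy=2.5);o[:t.shape[0],:t.shape[1]]=t;o[:s.shape[0],365:365+s.shape[1]]=s;cv2.imwrite('pics/m1.png',o)
E
```

```text
clock: 6.9
tool_pos: [0.5303, 0.0614, 0.1883]
orientation: [[-1.0, -0.019, 0.002], [-0.019, 1.0, 0.001], [-0.002, 0.001, -1.0]]
ft_force: [-3.3, 0.5, 6.8]
opening: 0.0105
finger_force: 52.7
clock: 7.65
tool_pos: [0.5297, 0.0612, 0.1868]
orientation: [[-1.0, -0.019, -0.0], [-0.019, 1.0, -0.0], [0.0, -0.0, -1.0]]
ft_force: [-0.3, 0.1, 0.2]
opening: 0.0856
finger_force: 0.0
clock: 8.65
tool_pos: [0.5262, 0.2417, 0.3065]
orientation: [[-1.0, -0.02, -0.0], [-0.02, 1.0, -0.001], [0.001, -0.001, -1.0]]
ft_force: [0.6, -0.3, 0.2]
opening: 0.0853
finger_force: 0.0
8.65 tcp [0.5262 0.2417 0.3065] grasp [0.5262 0.2417 0.2525] F [ 0.6 -0.3  0.2] q [-0.7   0.28  0.27  1.51 -0.08  1.36  1.17] open 0.0853 ff 0.0
[[-1.0, -0.02, -0.0], [-0.02, 1.0, -0.001], [0.001, -0.001, -1.0]]
```

View pics/m1.png

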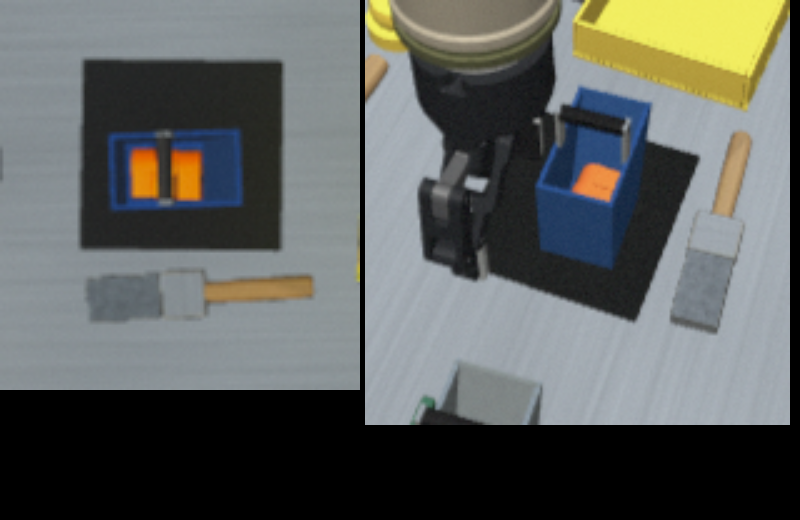

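The pail stands upright on the mat: rear edge at about (266,257), lip at about (310,256) in the top view. Next I'll yaw the hand 90° and lean it in from the rear.

```bash
python3 -m jog '[[[0,0,0,0,0,0.25,1],[0,0,-0.1,0,0,0.5,1],[0,0,-0.1,0,0,0.75,1],[0,0,-0.1,0,0,1,1],[0,0,-0.1,0,0,1,1],[0,0,-0.1,0,0,1,1]]]'
python3 - <<'E'
from h import *
a=onz("top",(266,257),.094);b=onz("top",(310.3,255.8),.094);print(a,b,np.degrees(np.arctan2(*(b-a)[1::-1])),onz("top",(284.7,255.3),.136))
R=Rt(-89,50);g=np.array([.530,.0834,.064]);st()
go(g-.11*R[:,2],R)
E
```

```text
clock: 9.5
tool_pos: [0.5267, 0.24, 0.337]
orientation: [[-0.721, 0.693, 0.0], [0.693, 0.721, -0.0], [-0.0, -0.0, -1.0]]
ft_force: [0.3, -0.3, -0.0]
opening: 0.0855
finger_force: 0.0
[0.52719598 0.11247432 0.094     ] [5.27949932e-01 3.29709614e-04 9.40000000e-02] -89.61480417407066 [0.52903443 0.06147705 0.136     ]
9.5 tcp [0.5267 0.24   0.337 ] grasp [0.5267 0.24   0.283 ] F [ 0.3 -0.3 -0. ] q [-0.78  0.28  0.38  1.46 -0.1   1.42  0.4 ] open 0.0855 ff 0.0
[[-0.721, 0.693, 0.0], [0.693, 0.721, -0.0], [-0.0, -0.0, -1.0]]
shift [-0.074 -0.072  0.559] turn [ 0.437 -1.051  0.938]
```

```bash
python3 -m jog '[[[0,0,0,0,0,0.25,1],[0,0,0,0,0,0.5,1],[0,0,0,0,0,0.75,1],[0,0,0,0,0,1,1],[0,0,0,0,0,1,1]]]'
python3 - <<'E'
from h import *
R=Rt(-89.2,50);g=np.array([.529,.0834,.064]);st()
go(g-.11*R[:,2],R)
E
```

```text
clock: 10.12
tool_pos: [0.5265, 0.2407, 0.3368]
orientation: [[-0.02, 1.0, -0.0], [1.0, 0.02, -0.0], [-0.0, -0.0, -1.0]]
ft_force: [-0.2, 0.2, 0.1]
opening: 0.0851
finger_force: 0.0
10.12 tcp [0.5265 0.2407 0.3368] grasp [0.5265 0.2407 0.2828] F [-0.2  0.2  0.1] q [-0.86  0.28  0.48  1.46 -0.13  1.42 -0.36] open 0.0851 ff 0.0
[[-0.02, 1.0, -0.0], [1.0, 0.02, -0.0], [-0.0, -0.0, -1.0]]
shift [-0.106  0.001  0.558] turn [ 0.003 -1.111  0.007]
```

```bash
python3 -m jog '[[[0,0,0,0,-0.2,0,1],[0,0,0,0,-0.4,0,1],[0,0,0,0,-0.6,0,1],[0,0,0.1,0,-0.8,0,1],[-0.05,0,0.2,0,-1,0,1],[-0.1,0,0.3,0,-1,0,1],[-0.1,0,0.4,0,-1,0,1],[-0.1,0,0.4,0,-1,0,1]]]'
python3 - <<'E'
from h import *
R=Rt(-89.2,46);g=np.array([.529,.0834,.064]);st()
go(g-.06*R[:,2],R);go(g,R)
E
```

```text
clock: 11.12
tool_pos: [0.5261, 0.2107, 0.2149]
orientation: [[-0.02, 1.0, 0.01], [0.705, 0.021, -0.709], [-0.709, -0.007, -0.705]]
ft_force: [0.1, 0.4, 0.6]
opening: 0.0852
finger_force: 0.0
11.12 tcp [0.5261 0.2107 0.2149] grasp [0.5266 0.1724 0.1768] F [0.1 0.4 0.6] q [-1.07  0.65  0.52  1.47  0.34  1.55 -0.63] open 0.0852 ff 0.0
[[-0.02, 1.0, 0.01], [0.705, 0.021, -0.709], [-0.709, -0.007, -0.705]]
shift [0.063 0.004 0.276] turn [ 0.001 -0.019  0.013]
shift [0.06  0.004 0.476] turn [ 0.001 -0.019  0.013]
```

```bash
python3 -m jog '[[[0.06,0.003,0.1,0,-0.02,0.01,1],[0.06,0.003,0.2,0,-0.02,0.01,1],[0.06,0.003,0.3,0,-0.02,0.01,1],[0.06,0.003,0.38,0,-0.02,0.01,1],[0.06,0.003,0.44,0,-0.02,0.01,1],[0.06,0.003,0.475,0,-0.02,0.01,1],[0.06,0.003,0.475,0,-0.02,0.01,1],[0.06,0.003,0.475,0,-0.02,0.01,1]]]'
python3 - <<'E'
from h import *
st()
t=manip.read_camera('top')[200:330,230:350,::-1];s=manip.read_camera('side')[200:370,230:400,::-1]
o=np.zeros((520,800,3),np.uint8);t=cv2.resize(t,None,fx=3,fy=3);s=cv2.resize(s,None,fx=2.5,fy=2.5);o[:t.shape[0],:t.shape[1]]=t;o[:s.shape[0],365:365+s.shape[1]]=s;cv2.imwrite('pics/m2.png',o)
E
```

```text
clock: 12.12
tool_pos: [0.5299, 0.1241, 0.1039]
orientation: [[-0.006, 1.0, 0.015], [0.697, 0.014, -0.717], [-0.718, 0.006, -0.696]]
ft_force: [-0.8, -0.4, 0.0]
opening: 0.0851
finger_force: 0.0
12.12 tcp [0.5299 0.1241 0.1039] grasp [0.5306 0.0853 0.0663] F [-0.8 -0.4  0. ] q [-0.99  0.72  0.53  1.67  0.37  1.26 -0.69] open 0.0851 ff 0.0
[[-0.006, 1.0, 0.015], [0.697, 0.014, -0.717], [-0.718, 0.006, -0.696]]
```

View pics/m2.png

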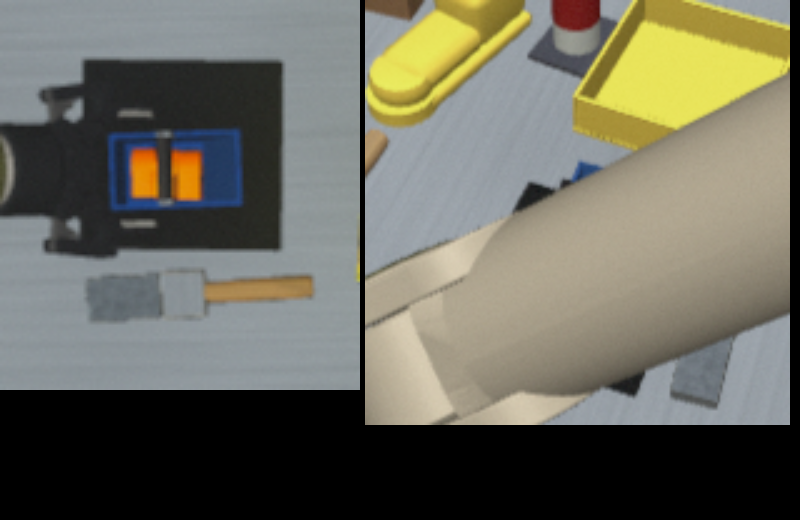

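The pads straddle the pail's flat sides evenly, so I'll close at 40 N and lift.

```bash
python3 -m jog '[[[0,0,0,0,0,0,-1],[0,0,0,0,0,0,-1],[0,0,0,0,0,0,-1],[0,0,0,0,0,0,-1],[0,0,0,0,0,0,-1],[0,0,0,0,0,0,-1]]]' 42 && python3 -m jog '[[[-0.02,0,-0.02,0,0,0,-1],[-0.05,0,-0.05,0,0,0,-1],[-0.15,0,-0.145,0,0,0,-1],[-0.25,0,-0.24,0,0,0,-1],[-0.35,0,-0.34,0,0,0,-1],[-0.4,0,-0.39,0,0,0,-1],[-0.4,0,-0.39,0,0,0,-1]]]'
python3 - <<'E'
from h import *
st()
R=Rt(-89.2,45.8);go((.515,-.04,.24),R)
E
```

```text
clock: 12.98
tool_pos: [0.5296, 0.1234, 0.1036]
orientation: [[-0.005, 1.0, 0.014], [0.696, 0.013, -0.718], [-0.718, 0.006, -0.696]]
ft_force: [-0.4, 3.9, 5.4]
opening: 0.0636
finger_force: 46.7
clock: 13.85
tool_pos: [0.5289, 0.1237, 0.2718]
orientation: [[-0.004, 1.0, 0.014], [0.697, 0.013, -0.717], [-0.717, 0.007, -0.697]]
ft_force: [0.9, -0.1, -4.5]
opening: 0.0639
finger_force: 47.4
13.85 tcp [0.5289 0.1237 0.2718] grasp [0.5297 0.085  0.2342] F [ 0.9 -0.1 -4.5] q [-1.04  0.5   0.59  1.57  0.44  1.53 -0.55] open 0.0639 ff 47.4
[[-0.004, 1.0, 0.014], [0.697, 0.013, -0.717], [-0.717, 0.007, -0.697]]
shift [-0.304 -0.053  0.284] turn [ 0.006 -0.    -0.008]
```

```bash
python3 -m jog '[[[-0.07,-0.01,0.07,0,0,0,-1],[-0.15,-0.02,0.15,0,0,0,-1],[-0.25,-0.04,0.26,0,0,0,-1],[-0.35,-0.05,0.36,0,0,0,-1],[-0.42,-0.06,0.43,0,0,0,-1],[-0.434,-0.062,0.447,0,0,0,-1],[-0.434,-0.062,0.447,0,0,0,-1],[-0.434,-0.062,0.447,0,0,0,-1]]]'
python3 - <<'E'
from h import *
st()
R=Rt(-89.2,0.8);go((.513,-.115,.22),R)
E
```

```text
clock: 14.85
tool_pos: [0.5129, -0.0618, 0.2707]
orientation: [[-0.007, 1.0, 0.015], [0.696, 0.016, -0.718], [-0.718, 0.005, -0.696]]
ft_force: [-0.3, 0.2, -3.9]
opening: 0.0636
finger_force: 47.2
14.85 tcp [ 0.5129 -0.0618  0.2707] grasp [ 0.5137 -0.1005  0.2331] F [-0.3  0.2 -3.9] q [-0.91  0.32  0.69  1.82  0.6   1.31 -0.44] open 0.0636 ff 47.2
[[-0.007, 1.0, 0.015], [0.696, 0.016, -0.718], [-0.718, 0.005, -0.696]]
shift [-0.13  -0.002  0.118] turn [ 7.000e-03  1.002e+00 -1.000e-03]
```

```bash
python3 -m jog '[[[-0.02,0,0.02,0,0.12,0,-1],[-0.04,0,0.03,0,0.25,0,-1],[-0.06,0,0.05,0,0.4,0,-1],[-0.08,0,0.07,0,0.55,0,-1],[-0.1,0,0.09,0,0.7,0,-1],[-0.12,0,0.11,0,0.85,0,-1],[-0.13,0,0.118,0,1,0,-1],[-0.13,0,0.118,0,1,0,-1]]]'
python3 - <<'E'
from h import *
st()
R=Rt(-89.2,-40);go((.513,-.15,.18),R)
E
```

```text
clock: 15.85
tool_pos: [0.513, -0.1178, 0.2745]
orientation: [[-0.01, 1.0, 0.005], [1.0, 0.01, -0.017], [-0.017, 0.005, -1.0]]
ft_force: [-1.0, -0.7, -2.5]
opening: 0.0635
finger_force: 47.4
15.85 tcp [ 0.513  -0.1178  0.2745] grasp [ 0.5133 -0.1188  0.2206] F [-1.  -0.7 -2.5] q [-0.46  0.21  0.72  1.72 -0.13  1.26  0.29] open 0.0635 ff 47.4
[[-0.01, 1.0, 0.005], [1.0, 0.01, -0.017], [-0.017, 0.005, -1.0]]
shift [-0.22  -0.001  0.181] turn [ 0.008  0.911 -0.003]
```

```bash
python3 -m jog '[[[-0.02,0,0.02,0,0.12,0,-1],[-0.05,0,0.04,0,0.25,0,-1],[-0.08,0,0.07,0,0.4,0,-1],[-0.11,0,0.1,0,0.55,0,-1],[-0.15,0,0.13,0,0.7,0,-1],[-0.19,0,0.16,0,0.85,0,-1],[-0.22,0,0.18,0,0.95,0,-1],[-0.22,0,0.18,0,0.95,0,-1]]]'
python3 - <<'E'
from h import *
st()
R=Rt(-89.2,-70);go((.513,-.165,.168),R)
E
```

```text
clock: 16.85
tool_pos: [0.5137, -0.1828, 0.2188]
orientation: [[-0.009, 1.0, -0.01], [0.746, 0.014, 0.666], [0.666, -0.002, -0.746]]
ft_force: [-0.4, 0.3, -3.1]
opening: 0.0638
finger_force: 47.4
16.85 tcp [ 0.5137 -0.1828  0.2188] grasp [ 0.5131 -0.1468  0.1786] F [-0.4  0.3 -3.1] q [ 0.14  0.59  0.62  1.55 -0.82  1.7   0.93] open 0.0638 ff 47.4
[[-0.009, 1.0, -0.01], [0.746, 0.014, 0.666], [0.666, -0.002, -0.746]]
shift [-0.154 -0.001  0.007] turn [-0.001  0.628 -0.002]
```

```bash
python3 -m jog '[[[-0.03,0,0,0,0.12,0,-1],[-0.06,0,0,0,0.25,0,-1],[-0.1,0,0,0,0.4,0,-1],[-0.13,0,0,0,0.55,0,-1],[-0.155,0,0.007,0,0.65,0,-1],[-0.155,0,0.007,0,0.65,0,-1],[-0.155,0,0.007,0,0.65,0,-1],[-0.155,0,0.007,0,0.65,0,-1]]]'
python3 - <<'E'
from h import *
st()
t=manip.read_camera('top')[180:330,330:480,::-1];s=manip.read_camera('side')[140:300,270:430,::-1]
t=cv2.resize(t,(400,400));s=cv2.resize(s,(400,400));cv2.imwrite('pics/m3.png',np.hstack([t,s]))
E
```

```text
clock: 17.85
tool_pos: [0.5155, -0.2152, 0.1901]
orientation: [[-0.012, 1.0, -0.012], [0.327, 0.015, 0.945], [0.945, 0.007, -0.327]]
ft_force: [0.9, 0.0, -1.2]
opening: 0.0636
finger_force: 47.6
17.85 tcp [ 0.5155 -0.2152  0.1901] grasp [ 0.5148 -0.1641  0.1724] F [ 0.9  0.  -1.2] q [ 0.46  0.87  0.4   1.38 -1.03  2.03  1.02] open 0.0636 ff 47.6
[[-0.012, 1.0, -0.012], [0.327, 0.015, 0.945], [0.945, 0.007, -0.327]]
```

View pics/m3.png

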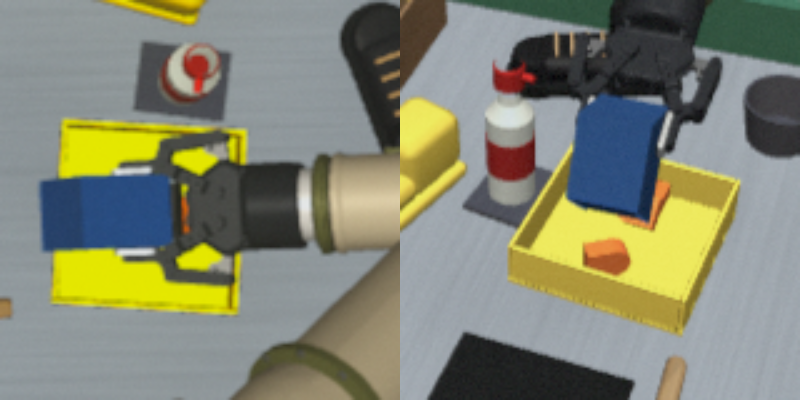

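Two blocks show in the tray and orange shows under the hand, so the third looks to be out or leaving. A short shake, then lift and tip back.

```bash
python3 -m jog '[[[0.04,0,-0.01,0,0,0,-1],[0,0,0,0,0,0,-1],[0.04,0,-0.01,0,0,0,-1],[0.08,0,-0.03,0,0,0,-1],[0.15,0,-0.05,0,0,0,-1],[0.2,0,-0.07,0,0,0,-1],[0.2,0,-0.07,0,0,0,-1]]]'
python3 - <<'E'
from h import *
st()
s=manip.read_camera('side')[120:300,260:440,::-1]
cv2.imwrite('pics/m4.png',cv2.resize(s,(540,540)))
R=Rt(-89.2,-30);go((.513,-.12,.24),R)
E
```

```text
clock: 18.82
tool_pos: [0.5146, -0.2173, 0.2544]
orientation: [[-0.012, 1.0, -0.009], [0.326, 0.013, 0.945], [0.945, 0.009, -0.326]]
ft_force: [0.1, -0.1, -3.5]
opening: 0.0636
finger_force: 47.7
18.82 tcp [ 0.5146 -0.2173  0.2544] grasp [ 0.5141 -0.1662  0.2368] F [ 0.1 -0.1 -3.5] q [ 0.54  0.77  0.27  1.36 -0.98  2.04  0.89] open 0.0636 ff 47.7
[[-0.012, 1.0, -0.009], [0.326, 0.013, 0.945], [0.945, 0.009, -0.326]]
shift [0.182 0.    0.184] turn [ 0.007 -0.912  0.006]
```

View pics/m4.png

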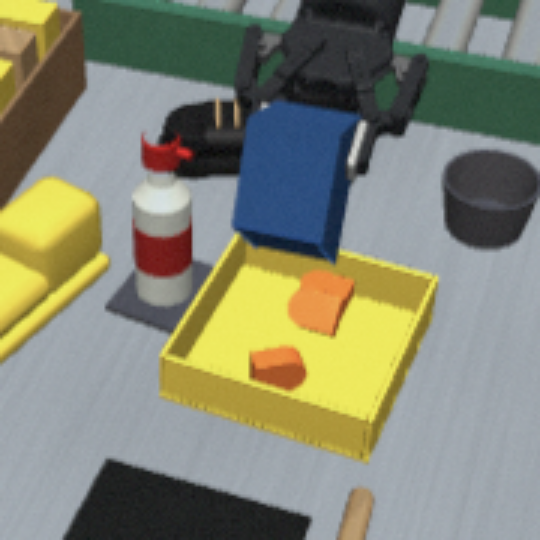

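The tray holds three blocks: one at (277,367) and two side by side at (320,300). Now I'll tip the pail back.

```bash
python3 -m jog '[[[0.02,0,0.02,0,-0.1,0,-1],[0.05,0,0.05,0,-0.25,0,-1],[0.08,0,0.08,0,-0.45,0,-1],[0.12,0,0.12,0,-0.65,0,-1],[0.16,0,0.16,0,-0.8,0,-1],[0.18,0,0.18,0,-0.91,0,-1],[0.18,0,0.18,0,-0.91,0,-1],[0.18,0,0.18,0,-0.91,0,-1]]]'
python3 - <<'E'
from h import *
st()
R=Rt(-89.2,14);go((.52,-.04,.25),R)
t=manip.read_camera('top');cv2.imwrite('pics/t5.png',cv2.resize(t[180:330,330:480,::-1],(450,450)))
E
```

```text
clock: 19.88
tool_pos: [0.5129, -0.1484, 0.2851]
orientation: [[-0.013, 1.0, -0.003], [0.864, 0.013, 0.504], [0.504, 0.004, -0.864]]
ft_force: [-0.7, -0.6, -2.6]
opening: 0.0634
finger_force: 47.6
19.88 tcp [ 0.5129 -0.1484  0.2851] grasp [ 0.5128 -0.1212  0.2384] F [-0.7 -0.6 -2.6] q [ 0.16  0.36  0.39  1.57 -0.58  1.56  0.66] open 0.0634 ff 47.6
[[-0.013, 1.0, -0.003], [0.864, 0.013, 0.504], [0.504, 0.004, -0.864]]
shift [0.378 0.028 0.154] turn [ 0.005 -0.984 -0.001]
```

```bash
python3 -m jog '[[[0.05,0,0.02,0,-0.15,0,-1],[0.1,0.01,0.04,0,-0.3,0,-1],[0.16,0.01,0.07,0,-0.45,0,-1],[0.22,0.02,0.1,0,-0.6,0,-1],[0.28,0.02,0.12,0,-0.75,0,-1],[0.34,0.03,0.15,0,-0.9,0,-1],[0.378,0.03,0.154,0,-0.98,0,-1],[0.378,0.03,0.154,0,-0.98,0,-1],[0.378,0.03,0.154,0,-0.98,0,-1]]]' || python3 -m jog '[[[0.05,0,0.02,0,-0.15,0,-1],[0.1,0.01,0.04,0,-0.3,0,-1],[0.16,0.01,0.07,0,-0.45,0,-1],[0.22,0.02,0.1,0,-0.6,0,-1],[0.3,0.02,0.13,0,-0.8,0,-1],[0.378,0.03,0.154,0,-0.98,0,-1],[0.378,0.03,0.154,0,-0.98,0,-1],[0.378,0.03,0.154,0,-0.98,0,-1]]]'
python3 - <<'E'
from h import *
st()
R=Rt(-89.2,45.8);go((.529,.085,.234),R)
E
```

```text
clock: 20.92
tool_pos: [0.5204, -0.0277, 0.302]
orientation: [[-0.01, 1.0, 0.005], [0.971, 0.011, -0.241], [-0.241, 0.002, -0.971]]
ft_force: [0.4, -0.6, -2.3]
opening: 0.0638
finger_force: 47.6
20.93 tcp [ 0.5204 -0.0277  0.302 ] grasp [ 0.5207 -0.0407  0.2496] F [ 0.4 -0.6 -2.3] q [-0.39  0.16  0.28  1.68  0.2   1.33 -0.15] open 0.0638 ff 47.6
[[-0.01, 1.0, 0.005], [0.971, 0.011, -0.241], [-0.241, 0.002, -0.971]]
shift [ 0.514  0.032 -0.023] turn [ 0.001 -0.708 -0.005]validation failed for argument at $[0]...
```

View pics/t5.png

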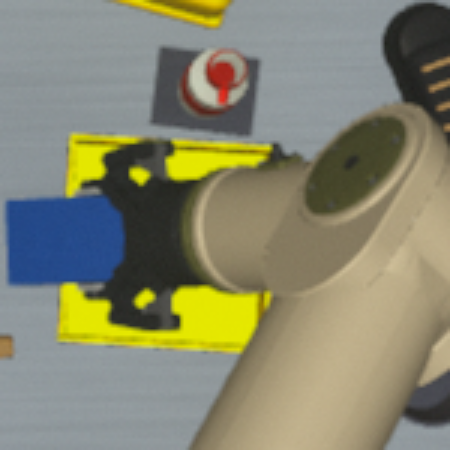

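The arm hides the tray here, so I'll check the blocks after placing. Next I'll bring the pail back over the mat, upright.

```bash
python3 -m jog '[[[0.07,0,0,0,-0.12,0,-1],[0.15,0.01,-0.01,0,-0.25,0,-1],[0.25,0.01,-0.01,0,-0.4,0,-1],[0.35,0.02,-0.02,0,-0.55,0,-1],[0.45,0.03,-0.02,0,-0.68,0,-1],[0.514,0.032,-0.023,0,-0.71,0,-1],[0.514,0.032,-0.023,0,-0.71,0,-1],[0.514,0.032,-0.023,0,-0.71,0,-1]]]'
python3 - <<'E'
from h import *
st()
R=Rt(-89.2,45.8);go((.529,.085,.0665),R)
s=manip.read_camera('side')[120:440,220:440,::-1]
cv2.imwrite('pics/m6.png',cv2.resize(s,None,fx=1.8,fy=1.8))
E
```

```text
clock: 21.92
tool_pos: [0.529, 0.1224, 0.2734]
orientation: [[-0.002, 1.0, 0.011], [0.697, 0.009, -0.717], [-0.718, 0.006, -0.696]]
ft_force: [1.1, -1.6, -2.5]
opening: 0.0636
finger_force: 47.6
21.93 tcp [0.529  0.1224 0.2734] grasp [0.5296 0.0837 0.2358] F [ 1.1 -1.6 -2.5] q [-0.74  0.45  0.18  1.55  0.58  1.61 -0.67] open 0.0636 ff 47.6
[[-0.002, 1.0, 0.011], [0.697, 0.009, -0.717], [-0.718, 0.006, -0.696]]
shift [ 0.408 -0.005  0.39 ] turn [ 0.001  0.001 -0.01 ]
```

View pics/m6.png

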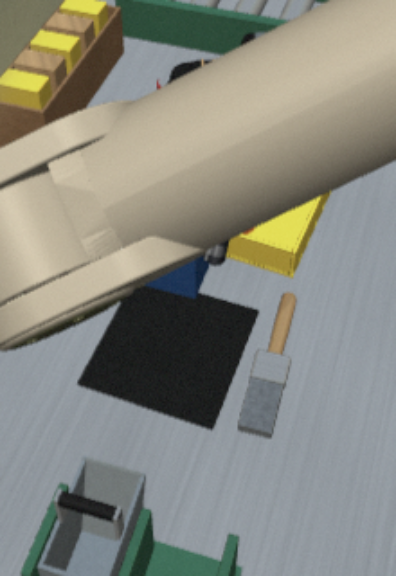

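```bash
python3 -m jog '[[[0.08,0,0.077,0,0,0,-1],[0.18,0,0.172,0,0,0,-1],[0.28,0,0.268,0,0,0,-1],[0.35,0,0.335,0,0,0,-1],[0.38,0,0.363,0,0,0,-1],[0.39,0,0.373,0,0,0,-1],[0.39,0,0.373,0,0,0,-1],[0.39,0,0.373,0,0,0,-1]]]' && python3 -m jog '[[[0.005,0,0.005,0,0,0,-1],[0.01,0,0.01,0,0,0,-1],[0.014,0,0.013,0,0,0,-1],[0.018,0,0.017,0,0,0,-1],[0.018,0,0.017,0,0,0,-1]]]'
python3 -c "
from h import *
st()"
```

```text
clock: 22.98
tool_pos: [0.5299, 0.1261, 0.1119]
orientation: [[-0.004, 1.0, 0.014], [0.697, 0.013, -0.717], [-0.717, 0.007, -0.697]]
ft_force: [0.9, 1.0, -2.4]
opening: 0.0636
finger_force: 47.5
clock: 23.6
tool_pos: [0.5295, 0.126, 0.1036]
orientation: [[-0.005, 1.0, 0.013], [0.696, 0.013, -0.718], [-0.718, 0.006, -0.696]]
ft_force: [-2.0, 0.1, 1.7]
opening: 0.0636
finger_force: 47.8
23.6 tcp [0.5295 0.126  0.1036] grasp [0.5302 0.0872 0.0661] F [-2.   0.1  1.7] q [-0.73  0.66  0.16  1.65  0.57  1.36 -0.85] open 0.0636 ff 47.8
[[-0.005, 1.0, 0.013], [0.696, 0.013, -0.718], [-0.718, 0.006, -0.696]]
```

```bash
python3 -m jog '[[[0.002,0,0.002,0,0,0,-1],[0.002,0,0.002,0,0,0,1],[0.002,0,0.002,0,0,0,1],[0.002,0,0.002,0,0,0,1],[0.002,0,0.002,0,0,0,1],[0.002,0,0.002,0,0,0,1],[0.002,0,0.002,0,0,0,1]]]' && python3 -m jog '[[[0,0,-0.05,0,0,0,1],[0,0,-0.12,0,0,0,1],[0,0,-0.25,0,0,0,1],[0,0,-0.4,0,0,0,1],[-0.2,0,-0.55,0,0,0,1],[-0.4,0,-0.6,0,0,0,1],[-0.4,0,-0.6,0,0,0,1],[-0.4,0,-0.6,0,0,0,1]]]'
python3 - <<'E'
from h import *
st()
t=manip.read_camera('top')[190:320,230:440,::-1]
cv2.imwrite('pics/t7.png',cv2.resize(t,None,fx=3.8,fy=3.8,interpolation=cv2.INTER_CUBIC))
E
```

```text
clock: 24.48
tool_pos: [0.5294, 0.126, 0.1025]
orientation: [[-0.005, 1.0, 0.013], [0.696, 0.013, -0.718], [-0.718, 0.005, -0.696]]
ft_force: [1.4, -0.6, 0.8]
opening: 0.0857
finger_force: 0.0
clock: 25.48
tool_pos: [0.5276, 0.172, 0.315]
orientation: [[-0.004, 1.0, 0.014], [0.697, 0.013, -0.717], [-0.717, 0.007, -0.697]]
ft_force: [-0.2, 0.5, -0.8]
opening: 0.0857
finger_force: 0.0
25.48 tcp [0.5276 0.172  0.315 ] grasp [0.5284 0.1333 0.2773] F [-0.2  0.5 -0.8] q [-0.79  0.47  0.17  1.42  0.57  1.74 -0.66] open 0.0857 ff 0.0
[[-0.004, 1.0, 0.014], [0.697, 0.013, -0.717], [-0.717, 0.007, -0.697]]
```

View pics/t7.png

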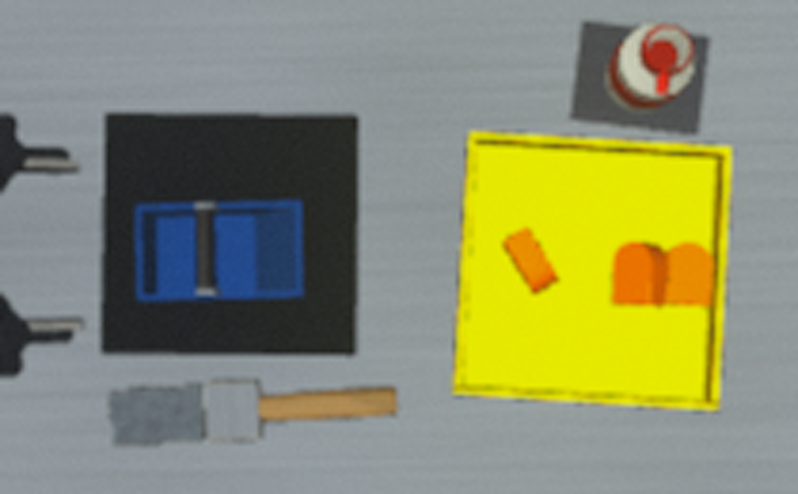

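The pail stands empty on the mat and all three blocks are in the tray: one at (530,262), two at (660,275). That was my 11th picture view, one over the limit of 10, so I'm viewing no more and will locate the cap numerically.

```bash
python3 -m jog '[[[-0.2,0,-0.1,0,0.2,0,-1],[-0.2,0,-0.1,0,0.4,0,-1],[-0.2,0,-0.1,0,0.6,0,-1],[-0.2,0,-0.1,0,0.8,0,-1],[-0.2,0,-0.1,0,1,0,-1],[-0.2,0,-0.1,0,1,0,-1],[-0.2,0,-0.1,0,1,0,-1]]]' 20
python3 - <<'E'
from h import *
def asc(n,x0,x1,y0,y1):
    im=cv2.imread(f"pics/{n}0.png")[y0:y1,x0:x1].astype(int)
    print(n,x0,y0)
    for i,r in enumerate(im):
        print(y0+i,''.join('#' if p[2]>110 and p[2]>2.2*max(p[0],p[1]) else 'o' if p[2]>1.5*max(p[0],p[1]) else 'W' if p.min()>150 else '.' if p.min()>60 else '-' for p in r))
asc("top",388,420,194,222);asc("side",300,332,158,190)
for z in(.14,.171):
  print(proj("top",np.array([.645,-.233,z])),proj("side",np.array([.645,-.233,z])))
c=onz("top",(398.4,210.5),.005);print(c);st()
E
```

```text
clock: 26.4
tool_pos: [0.5271, 0.1527, 0.3765]
orientation: [[-0.015, 1.0, 0.003], [1.0, 0.015, -0.019], [-0.019, 0.003, -1.0]]
ft_force: [0.6, 0.1, 0.3]
opening: 0.0003
finger_force: 0.0
top 388 194
194 ................................
195 ................................
196 ...........W....................
197 ...........WW...................
198 .........WWW.o..................
199 ........WWW.o...................
200 .......WWWW.o...................
201 .......WWW.#oo####o.............
202 ....o.WWWW.#o######o............
203 ....o.WWWW.#########............
204 ...o-.WWWW.#########............
205 ...o..WWWW.#########............
206 ..-o.WWWWW.o########............
207 ..-o..WWWWW.o######o............
208 ..oo..WWWWWW.o####ooo...........
209 ...o..WWWWWW...####.............
210 ...oo..WWWWWWW.###..............
211 ...oo...WWWWWW.###.W............
212 ...ooo..WWWWWW.###.W............
213 ...-ooo...WWWW.##o..............
214 ....-ooo.....W.ooo..............
215 .....-ooo........oo.............
216 ......-ooo----.--o-.............
217 .......-oooooooo-...............
218 ........
[... 992 characters left out ...]
..WWWWW
181 WWWWWWWWWWWWWWWWWWWWWWWWWWWWWWWW
182 WWWWWWWWWWWWWWWWWWWWWWWWWWWWWWWW
183 WWWWWWWWWWWWWWWWWWWWWWWWWWWWWWWW
184 WWWWWWWWWWWWWWWWWWWWWWWWWWWWWWWW
185 WWWWWWWWWWWWWWWWWWWWWWWWWWWWWWWW
186 WWWWWWWWWWWWWWWWWWWWWWW.WWWWWWWW
187 WWWW.WWWWWWWWWWWWWWWWWW.WWWWWWWW
188 WWWW.WWWWWWWWWWWWWWWWW..WWWWWWWW
189 WWWW..WWWWWWWWWWWWWWW...WWWWWWWW
[403.80970346 205.47525565] [315.0878848  176.39857276]
[405.33598967 203.93689927] [314.87780576 166.10574598]
[ 0.6475695  -0.23449903  0.005     ]
26.4 tcp [0.5271 0.1527 0.3765] grasp [0.5273 0.1516 0.3225] F [0.6 0.1 0.3] q [-0.49  0.19  0.16  1.46 -0.01  1.5  -0.31] open 0.0003 ff 0.0
[[-0.015, 1.0, 0.003], [1.0, 0.015, -0.019], [-0.019, 0.003, -1.0]]
```

```bash
python3 -m jog '[[[-0.2,0.05,0,0,0,0,-1],[-0.4,0.1,0,0,0,0,-1],[-0.6,0.2,0,0,0,0,-1],[-0.8,0.25,0,0,0,0,-1],[-0.95,0.3,0,0,0,0,-1],[-0.95,0.38,0,0,0,0,-1],[-0.95,0.38,0,0,0,0,-1],[-0.95,0.38,0,0,0,0,-1]]]'
python3 - <<'E'
from h import *
st();go((.646,-.234,.195),Rt(-89.2,0),.073)
E
```

```text
clock: 27.4
tool_pos: [0.6456, -0.1298, 0.3818]
orientation: [[-0.016, 1.0, 0.003], [1.0, 0.016, -0.016], [-0.016, 0.003, -1.0]]
ft_force: [-0.2, 0.6, 1.0]
opening: 0.0005
finger_force: 0.0
27.4 tcp [ 0.6456 -0.1298  0.3818] grasp [ 0.6457 -0.1307  0.3278] F [-0.2  0.6  1. ] q [-0.07  0.45  0.35  1.13 -0.13  1.57  0.25] open 0.0005 ff 0.0
[[-0.016, 1.0, 0.003], [1.0, 0.016, -0.016], [-0.016, 0.003, -1.0]]
shift [-0.341 -0.005  0.385] turn [0.004 0.02  0.003]
```

```bash
python3 -m jog '[[[-0.15,0,0,0,0.02,0,-1],[-0.3,0,0,0,0.02,0,-1],[-0.34,0,0.1,0,0.02,0,-1],[-0.34,0,0.2,0,0.02,0,-1],[-0.34,0,0.3,0,0.02,0,-1],[-0.34,0,0.37,0,0.02,0,-1],[-0.34,0,0.385,0,0.02,0,-1],[-0.34,0,0.385,0,0.02,0,-1]]]' && python3 -m jog '[[[0,0,0.03,0,0,0,-1],[0,0,0.06,0,0,0,-1],[0,0,0.07,0,0,0,-1],[0,0,0.08,0,0,0,-1],[0,0,0.09,0,0,0,-1],[0,0,0.09,0,0,0,-1],[0,0,0.09,0,0,0,-1]]]'
python3 -c "
from h import *
st()"
```

```text
clock: 28.4
tool_pos: [0.6474, -0.235, 0.2699]
orientation: [[-0.014, 1.0, 0.006], [1.0, 0.014, -0.0], [-0.0, 0.006, -1.0]]
ft_force: [-0.8, -0.8, 0.0]
opening: -0.0
finger_force: 0.0
clock: 29.28
tool_pos: [0.6475, -0.2358, 0.2425]
orientation: [[-0.013, 1.0, 0.006], [1.0, 0.013, -0.0], [-0.0, 0.006, -1.0]]
ft_force: [0.3, 0.4, 1.0]
opening: -0.0002
finger_force: 0.4
29.27 tcp [ 0.6475 -0.2358  0.2425] grasp [ 0.6478 -0.2358  0.1885] F [0.3 0.4 1. ] q [ 0.08  0.57  0.35  1.27 -0.19  1.33  0.44] open -0.0002 ff 0.4
[[-0.013, 1.0, 0.006], [1.0, 0.013, -0.0], [-0.0, 0.006, -1.0]]
```

```bash
python3 -m jog '[[[0,0,0.007,0,0,0,-1],[0,0,0.014,0,0,0,-1],[0,0,0.014,0,0,0,-1],[0,0,0.014,0,0,0,-1]]]' && python3 -m jog '[[[0,0,0.007,0,0,0,-1],[0,0,0.013,0,0,0,-1],[0,0,0.013,0,0,0,-1],[0,0,0.013,0,0,0,-1]]]'
```

```text
clock: 29.78
tool_pos: [0.6475, -0.2358, 0.2382]
orientation: [[-0.013, 1.0, 0.006], [1.0, 0.013, -0.0], [-0.0, 0.006, -1.0]]
ft_force: [-0.7, 0.1, 4.0]
opening: -0.0002
finger_force: 1.9
clock: 30.28
tool_pos: [0.6476, -0.2359, 0.2358]
orientation: [[-0.013, 1.0, 0.007], [1.0, 0.013, -0.0], [-0.0, 0.007, -1.0]]
ft_force: [-5.6, 1.0, 14.2]
opening: 0.0003
finger_force: 6.4
```

The force rose along the spring rate and then jumped to 14 N, so the cap is fully down. I'll let it up and retreat.

```bash
python3 -m jog '[[[0,0,0.002,0,0,0,-1],[0,0,0.002,0,0,0,-1],[0,0,-0.03,0,0,0,-1],[0,0,-0.08,0,0,0,-1],[0,0,-0.2,0,0,0,-1],[0,0,-0.35,0,0,0,-1],[0,0,-0.45,0,0,0,-1],[0,0,-0.45,0,0,0,-1]]]' && python3 -m jog '[[[0.15,-0.1,0,0,0,0,-1],[0.3,-0.2,0,0,0,0,-1],[0.4,-0.3,0,0,0,0,-1],[0.4,-0.3,0,0,0,0,-1],[0.4,-0.3,0,0,0,0,-1]]]'
python3 - <<'E'
from h import *
st()
a=cv2.imread("pics/side0.png").astype(int);b=manip.read_camera("side")[:,:,::-1].astype(int)
red=lambda im:((im[...,2]>110)&(im[...,2]>2.2*im[...,:2].max(2)))[158:180,300:332]
for m in(red(a),red(b)):print(m.sum(),np.argwhere(m).mean(0),np.argwhere(m).min(0))
E
```

```text
clock: 31.28
tool_pos: [0.6473, -0.2361, 0.3725]
orientation: [[-0.013, 1.0, 0.01], [1.0, 0.013, -0.002], [-0.002, 0.01, -1.0]]
ft_force: [-0.4, -0.4, -1.2]
opening: -0.0001
finger_force: 0.0
clock: 31.9
tool_pos: [0.5551, -0.1171, 0.3681]
orientation: [[-0.013, 1.0, 0.005], [1.0, 0.013, -0.0], [-0.0, 0.005, -1.0]]
ft_force: [0.9, -0.2, 0.4]
opening: -0.0001
finger_force: 0.0
31.9 tcp [ 0.5551 -0.1171  0.3681] grasp [ 0.5554 -0.1171  0.3141] F [ 0.9 -0.2  0.4] q [-0.12  0.24  0.34  1.44 -0.08  1.48  0.23] open -0.0001 ff 0.0
[[-0.013, 1.0, 0.005], [1.0, 0.013, -0.0], [-0.0, 0.005, -1.0]]
105 [13.38095238 14.32380952] [8 8]
106 [13.33962264 14.3490566 ] [8 8]
```

The cap is back in its original place in the side view, so I'm handing in.

```bash
python3 -c "
from plant import manip
print(manip.finish_job())"
```

```text
the job is handed in; nothing more can be done
None
```

I handed the job in at about 32 s of the 69 s allowed: the empty pail stands upright on the mat, all three blocks are in the tray, and the cap was pressed to its stop and sprang back; I viewed 11 pictures, one over the limit of 10.

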